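Fetch the full slide tray from the rack to the microscope

TASK

Bring the slides to the microscope: of the three narrow slide trays in the rack, take the one filled with slides by its upright grip, lift that end over the lip, draw it out endwise from under the shelf and lay it flat on a free spot of the bench, clear of the rack, and let go. Then take it again round its middle, carry it over and set it down flat and lengthwise in the shallow steel instrument tray, beside the forceps. Handle it smoothly without dropping it, never tip it steeply (the slides would slide out), and leave everything else, the forceps too, where it is.

Things in the scene. Friction and masses are not known exactly. Their poses are not given: they have to be found in the camera images.
- tray_full_mid (a point): Centre (15 mm above the underside) of the slide tray to fetch: grey plastic trough 190 long x 36 wide x 30 mm high, 0.17 to 0.34 kg, with stacks of glass slides in its two pockets (they do not protrude). x axis along it from the grip end to the tail, y across, z up. Centre of mass within 6 mm of the middle. In the rack the last 70 mm of its tail are under the rack's shelf.
- tray_full_grip (a point): Point on the full tray's upright grip, a grey fin 26 long (x) x 10 mm thick (y) standing 34 mm above the trough's top (30 to 64 mm above the underside) at its front end. The point lies on the fin's middle plane, 81 mm from the tray's middle towards -x and 51 mm above the underside. Same axes as the tray.
- rack: Fixed sheet-aluminium rack for slide trays, 210 long (x) x 192 wide (y) mm; origin at the centre of its underside, x from the front to the closed back, z up. Three lanes along x at y = -60, 0 and 60 mm, 42 mm wide between ribs 14 mm high; lane floor 4 mm above the bench. A tray stands with its grip end at the front, its x along the rack's x, with a few mm of play.
- rack_lip (a point): Middle of the top edge of the lip across the whole front of the rack, 103 mm in front of the rack's origin: 4 mm thick, its top 19 mm above the bench, 15 mm above the lane floor. Same axes as the rack.
- rack_shelf (a point): Middle of the lower front edge of the rack's shelf, which covers the rear of all lanes from 25 mm behind the rack's origin to the back; 45 mm above the bench, only 11 mm above the trays' tops, so that a tray cannot be raised level over the lip. Small cartons up to 30 mm high stand on the shelf (its top is 48 mm up).
- tray_b_mid (a point): Centre (15 mm above its underside) of an empty slide tray of the same make in another lane of the rack, to be left where it is; same size, grip and axes as the full one, 0.12 kg.
- tray_c_mid (a point): Centre of the other empty slide tray, as tray_b.
- dish: Fixed shallow stainless-steel instrument tray, 256 (x) x 156 (y) mm outside, 14 mm high over its 5 mm rolled rim, walls and floor 3 mm thick; origin at the centre of its underside on the bench, x along its length. The forceps lie along its +y side; the -y part is free. A fixed white microscope 435 mm tall stands on the bench over 0.2 m from its centre on the robot's right.
- forceps: Steel forceps, 130 long (x) x 14 wide x 9 mm high, lying along the instrument tray, 50 to 60 mm from its centre line on its +y side; origin at the middle of its underside.
- oil_bottle: Small amber immersion-oil bottle, 32 mm in diameter, 75 mm high, standing on the bench in front of the rack, 80 to 110 mm to the -y side (rack axes) of the line along which the full tray comes out; origin at the centre of its underside.
- petri: Closed clear petri dish, 62 mm in diameter, 15 mm high, left on the bench in front of the rack, often in the line along which the full tray comes out (the tray can pass over it but not be laid on it); origin at the centre of its underside.
- slide_box: White plastic slide box 98 x 85 x 34 mm on the bench at the back, between the rack and the instrument tray; origin at the centre of its underside.
- mouse: Black computer mouse 108 x 60 x 34 mm on the bench at the back, in front of the keyboard; origin at the centre of its underside.
- stain_jar: Square glass staining jar with a white lid, 58 x 58 mm, 86 mm high, on the bench near the robot between the rack and the instrument tray; origin at the centre of its underside.
There are look-alikes about, which are no part of the job. Leave any red look-alike of the part that bears tray_full_mid alone.

How it is judged (in metres and radians):
On the way:
1. the full slide tray has been drawn out of the rack and lies flat on the bare bench itself (not on the rack or the instrument tray), let go and at rest (height (world z) of tray_full_mid below 0.017 m and angle between tray_full_mid's own z axis and vertical below 0.03 rad and contact force between the fingers and tray_full below 0.1 N and linear speed of tray_full below 0.02 m/s), for 0.2 s.
At the end, for the whole second after the job is handed in: The full slide tray lies flat (within 0.03 rad) on the floor of the steel instrument tray, inside its rim, its length along the instrument tray's length within 0.25 rad (either way round), at rest and let go; the forceps and all other things are still in their places (x of tray_full_mid in the frame of dish between -0.035 and 0.035 m and y of tray_full_mid in the frame of dish between -0.06 and 0.06 m and z of tray_full_mid in the frame of dish between 0.015 and 0.0205 m and angle between tray_full_mid's own z axis and vertical below 0.03 rad and angle between the x axis of tray_full_mid and the x axis of dish, either way round below 0.25 rad and linear speed of tray_full below 0.02 m/s and contact force between the fingers and tray_full below 0.1 N); the robot touches nothing.
It fails at once if the full slide tray is tipped more than 0.4 rad (23 degrees) from level (angle between tray_full_mid's own z axis and vertical above 0.4 rad).
It fails at once if the full slide tray is dropped or flung (faster than 0.9 m/s) (linear speed of tray_full above 0.9 m/s).
It fails at once if an empty slide tray is shifted more than 15 mm (distance of any of tray_b_mid, tray_c_mid from where it was at the start of the episode above 0.015 m).
It fails at once if the forceps are shifted more than 20 mm (distance of forceps from where it was at the start of the episode above 0.02 m).
It fails at once if the oil bottle, petri dish, slide box, staining jar or mouse is shifted more than 20 mm, or the bottle is knocked over (distance of any of oil_bottle, petri, slide_box, mouse, stain_jar from where it was at the start of the episode above 0.02 m or angle between oil_bottle's own z axis and vertical above 0.5 rad).
It also fails if it takes over 59 s, if anything falls off the work surface, if the arm or the gripper's body presses on something with over 40 N, if the wrist force passes 120 N, or if a joint passes its speed limit or range.

ROBOT

A 6-joint arm with a two-finger parallel gripper is mounted at the origin on the work surface. World frame = base frame: x ahead of the robot, y to its left, z up, the work surface at z = 0. Lengths are in mm, angles in degrees, forces in N, time in s.
With the tool pointing down it reaches from about 350 to 850 mm from the base axis. Payload 8.1 kg.
Tool frame: the origin (TCP) lies midway between the tips of the shut fingers; the grasp point (between the pads) lies 19 mm behind it (r.pinch_z is the distance from the TCP to the grasp point, in mm); z points along the fingers, y is the line along which they close (so a half turn about z gives the same grasp; the last joint's range is limited). The gripper opens to 85 mm and grips with 20 to 120 N. Pads are 22 mm wide; open, the fingers measure 114 mm over their backs; the gripper's body (76 mm by 85 mm) begins 54 mm behind the grasp point. The pads swing forward as they close: fully open they stand 13 mm farther back than shut.
Start: joints at [71.826, 7.471, 85.268, -0, 87.261, -4.893], TCP at [137.815, 583.963, 231.292] pointing down, gripper open.
Joint ranges: [-169.43, 169.43], [-51.17, 129.36], [1.28, 143.12], [-76.62, 256.62], [0, 156.53], [-152.29, 152.29]. Speed limits (degrees/s): [136.94, 136.94, 159.86, 180, 180, 180].

INTERFACE

Orientations are given as [roll, pitch, yaw] about the fixed x, y, z axes, in that order (R = Rz(yaw) Ry(pitch) Rx(roll)).
In Python, from bench import sensors, optics, job, r gives the robot as it stands.
- The arm moves only by the tool play_rows, never from a script. Its argument "motion" is a list that holds one entry, the list of rows, each a list of 6 numbers: the shift along the tool's x, y, z in cm, then the turn, a rotation vector about the tool's x, y, z in degrees. In form: [[[x, y, z, ax, ay, az], ...]]. A call has 1 to 5 rows; each row is the pose to reach, as a shift and turn from the pose commanded when the call began, along the tool's axes at that moment; what a row does not reach only later rows make up. A row lasts 1/10 s, in which the tool goes at most 50 mm and 8.59 degrees, less where a joint would pass 70% of its speed; a pose out of reach is approached as far as the arm can. A call with a gripper value outside its range is refused whole. "jaw" is the opening, from 0 (shut) to 1 (fully open), set as the call begins (left out, the last holds). The fingers move at their own pace and stop on an object; "squeeze" is the grip in N (left out, the last holds). Time passes only in rows, so rows that repeat a pose let the fingers close. It gives the time, the measured TCP pose, the force, the opening and the grip force at its end, in the units of the state.
- sensors.sense(): the state, without advancing time (a new reading comes with each control period).
- optics.snapshot(name): name is "scene" or "top" or "wrist"; returns a dict with "pixels" (384x512x3 uint8, red, green, blue), "mtx" (3x3 intrinsics, pixels), "R" (3x3) and "t" (3): a world point X has camera coordinates R X + t; the wrist camera has in their place "T_tool_cam" (4x4, takes a point from camera to tool coordinates, whose origin is the TCP and whose axes are the flange's). Camera axes: x right, y down, z forward; pixel columns grow to the right and rows downward; lengths in mm; the calibration is good to about 2 mm. A picture is of the moment at which its call begins: read the wrist's pose just before it. There is no depth.
- job.hand_in(): hands the job in; it is judged then, once.
The state is a dict: "time": time; "joint_pos": joint angles; "qd": joint speeds; "joint_efforts": joint torques, N m; "tool_pos": TCP position; "tcp_rot": TCP orientation; "ft_force": force on the tool from outside, world axes, zero at the start; "wrist_torque": the same for the moment, N m; "finger_gap": finger opening in mm; "grip_force": force on a finger pad.
Only numpy, scipy, OpenCV 4.12 (cv2) and the standard library are available. Lean on these libraries where they do the work, as an engineer would, in place of code of your own. Each camera call takes 0.05 s, during which the arm holds its last target. There are 200 camera calls.

## Working session

There is one attempt and no reset: what is moved stays moved. The work goes in short steps, Python scripts to look and compute and a tool call to move; the robot and the scene stay as the last step left them, time stands still between calls to the robot, and variables do not carry over. Pictures are saved under pics/ and viewed, at most 10 in all, crops included, and the job is handed in when it is done.

Besides the shell and the picture viewer there is one more tool, called as a command line: name --argument value ..., lists and objects as JSON in quotes. play_rows: Moves the arm, as the interface text tells. Its arguments: {"type":"object","properties":{"motion":{"type":"array","items":{"type":"array","items":{"type":"array","items":{"type":"number"}}}},"jaw":{"type":"number"},"squeeze":{"type":"number"}},"required":["motion"]}

```bash
ls; mkdir -p pics; python3 - <<'E'
from bench import sensors, optics, job, r
import cv2
s=sensors.sense(); print(s['time'],s['tool_pos'],s['tcp_rot'],s['finger_gap'])
for n in ("scene","top"):
    d=optics.snapshot(n); cv2.imwrite(f"pics/{n}0.png",cv2.resize(d["pixels"][:,:,::-1],(800,600),interpolation=cv2.INTER_CUBIC)); print(n,d["mtx"].tolist(),d["R"].tolist(),d["t"].tolist())
E
```

```text
pics
0.0 [137.65588652 583.4220295  230.22491775] [-1.79893161e+02 -7.78218577e-03  1.66718167e+02] 85.33365032150975
scene [[374.67613331673556, 0.0, 256.18875520432795], [0.0, 374.67613331673556, 190.5936180444808], [0.0, 0.0, 1.0]] [[-0.6007768625109343, 0.7993091359985047, -0.013117415173780525], [0.6134525894686845, 0.45043793815403893, -0.6486767949801377], [-0.512584707093065, -0.3977569219773071, -0.7609509505043376]] [217.89048569777702, -350.664633552814, 1666.971742985926]
top [[388.4341633244663, 0.0, 249.78651324736052], [0.0, 388.4341633244663, 189.62754124017198], [0.0, 0.0, 1.0]] [[0.027033904481536634, -0.9996322076953782, -0.002148801188278123], [-0.98543804533974, -0.026288929035043918, -0.16799033010022665], [0.16787205486761594, 0.006658944980551846, -0.9857863012064378]] [110.16934094650523, 525.1578679264493, 1044.6864428522708]
```

View pics/top0.png

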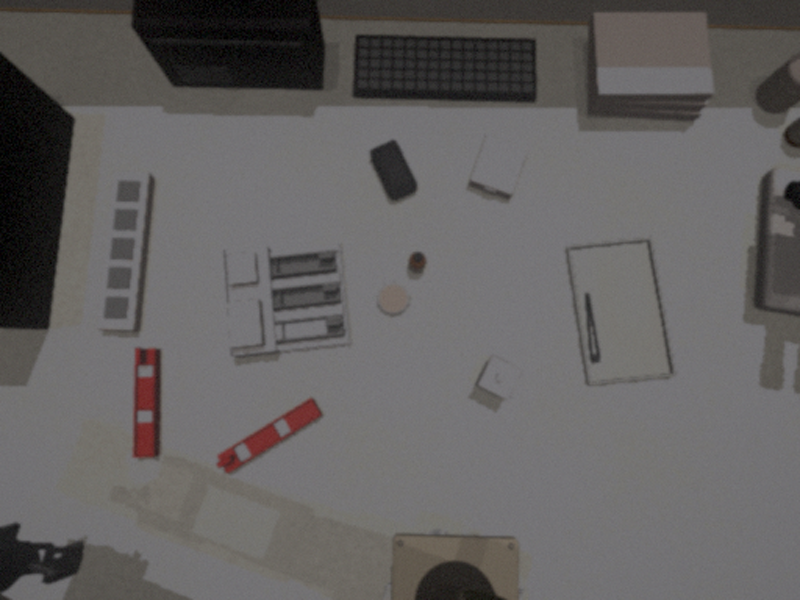

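View pics/scene0.png

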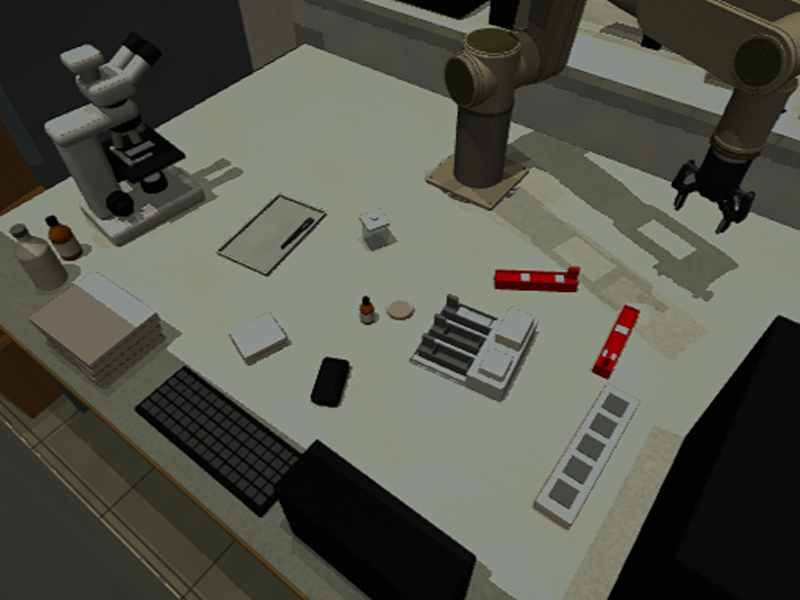

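Top picture: candidates for the full tray are the rack lanes at (303,263), (305,295) and (310,328) in the 800x600 view. The first two are dark and empty. The third is filled with pale slides, so it fits; the red ones at (147,400) and (270,435) are look-alikes. The dish is at (620,312), petri at (393,299), bottle at (417,261), jar at (497,378). I'll check this in an enlarged crop.

```bash
cat > h.py <<'E'
import numpy as np, cv2
from bench import sensors, optics, job, r
from scipy.spatial.transform import Rotation as Ro
def ray(d,u,v,z):
    "world point at height z seen at raw pixel u,v"
    R=np.array(d["R"]);t=np.array(d["t"]);c=-R.T@t
    w=R.T@np.linalg.solve(d["mtx"],[u,v,1.]); return c+w*(z-c[2])/w[2]
def proj(d,X):
    p=np.array(d["mtx"])@(np.array(d["R"])@X+np.array(d["t"])); return p[:2]/p[2]
def wristcam():
    s=sensors.sense(); d=optics.snapshot("wrist")
    T=np.eye(4); T[:3,:3]=Ro.from_euler('xyz',s['tcp_rot'],degrees=True).as_matrix(); T[:3,3]=s['tool_pos']
    M=np.linalg.inv(T@np.array(d["T_tool_cam"])); d["R"]=M[:3,:3]; d["t"]=M[:3,3]; return d,s
E
python3 - <<'E'
from h import *
d=optics.snapshot("top"); p=d["pixels"]
c=p[145:235,135:235,::-1]; cv2.imwrite("pics/crop1.png",np.clip(cv2.resize(c,(660,594),interpolation=cv2.INTER_CUBIC)*1.6,0,255).astype('u1'))
k=.64
for n,(u,v),z in [("fullmid",(310,328),34),("grip",(333,321),68),("petri",(393,299),10),("bottle",(417,256),75),("jar",(500,370),86),("box",(500,165),34),("fliplip",(345,343),19),("lip2",(340,247),19)]:
    print(n,ray(d,u*k,v*k,z).round())
for u,v in [(567,247),(650,240),(672,375),(588,384)]: print("dish",ray(d,u*k,v*k,14).round())
for u,v in [(588,293),(597,360)]: print("fcp",ray(d,u*k,v*k,9).round())
E
```

```text
fullmid [462. 267.  34.]
grip [472. 223.  68.]
petri [523. 119.  10.]
bottle [590.  79.  75.]
jar [394. -65.  86.]
box [780. -75.  34.]
fliplip [438. 204.  19.]
lip2 [617. 221.  19.]
dish [ 630. -203.   14.]
dish [ 647. -359.   14.]
dish [ 397. -387.   14.]
dish [ 377. -236.   14.]
fcp [ 544. -242.    9.]
fcp [ 421. -255.    9.]
```

View pics/crop1.png

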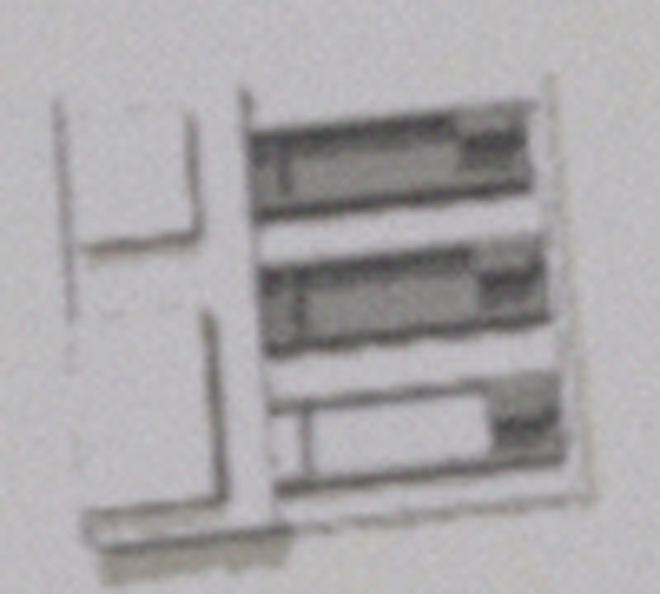

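The crop confirms it. Only the lowest lane (crop 390,430) holds pale slide stacks; the two above are empty. Approaching.

play_rows --motion '[[[-3.5,-2.3,0,0,0,7],[-7.5,-5,0,0,0,14],[-11.5,-7.7,0,0,0,21],[-15.5,-10.4,0,0,0,28],[-19.5,-13,0,0,0,35]]]' --jaw 0.5

```text
time: 0.65
tool_pos: [298.5, 411.0, 231.0]
tcp_rot: [-180.0, 0.0, 131.5]
ft_force: [0.1, 0.1, 0.6]
finger_gap: 42.5
grip_force: 0.0
```

```bash
cat > go.py <<'E'
import sys
from h import *
# go.py x y z yaw [roll pitch]: shift (cm) and turn from present pose to target, tool axes
a=list(map(float,sys.argv[1:])); s=sensors.sense()
R0=Ro.from_euler('xyz',s['tcp_rot'],degrees=True); R1=Ro.from_euler('xyz',[180,0,a[3]],degrees=True)
print(s['time'],s['tool_pos'].round(1) if hasattr(s['tool_pos'],'round') else s['tool_pos'],s['tcp_rot'],s['finger_gap'],s['grip_force'],s['ft_force'])
print("shift cm",(R0.inv().apply(np.array(a[:3])-s['tool_pos'])/10).round(2),"turn",(R0.inv()*R1).as_rotvec(degrees=True).round(1))
E
python3 go.py 472 223 160 95.4
```

```text
0.65 [298.5 411.  231. ] [-1.79986312e+02  4.65745818e-03  1.31461601e+02] 42.455253216566426 0.0 [0.14574075 0.1119682  0.61995031]
shift cm [-25.58   0.56   7.11] turn [-0.   0.  36.1]
```

play_rows --motion '[[[-4.8,0.1,0.6,0,0,7.2],[-9.5,0.2,2,0,0,14.4],[-14.2,0.3,3.5,0,0,21.6],[-18.9,0.4,5,0,0,28.8],[-23,0.5,6,0,0,36]]]'

```text
time: 1.15
tool_pos: [455.2, 242.1, 169.9]
tcp_rot: [-179.9, 0.0, 95.4]
ft_force: [0.1, 0.8, 0.0]
finger_gap: 42.3
grip_force: 0.0
```

play_rows --motion '[[[0,0,0,0,0,0],[0,0,0,0,0,0]]]'

```text
time: 1.35
tool_pos: [454.6, 243.4, 170.6]
tcp_rot: [-179.9, 0.0, 95.6]
ft_force: [-0.1, 0.9, -0.5]
finger_gap: 42.7
grip_force: 0.0
```

```bash
python3 go.py 472 223 160 95.4; python3 - <<'E'
from h import *
d,s=wristcam(); np.savez("w1.npz",**{k:np.array(d[k]) for k in("R","t","mtx","pixels")})
cv2.imwrite("pics/w1.png",np.clip(cv2.resize(d["pixels"][:,:,::-1],(800,600),interpolation=cv2.INTER_CUBIC)*1.3,0,255).astype('u1'))
for X in ([472,223,68],[482,119,8],[462,304,30]): print(proj(d,np.array(X,float))/.64)
E
```

```text
1.35 [454.6 243.4 170.6] [-1.79908607e+02  6.89564602e-03  9.56230817e+01] 42.74354797738973 0.0 [-0.11405149  0.92345751 -0.52262741]
shift cm [-2.2   1.54  1.06] turn [-0.1  0.   0.2]
[434.22421609 345.05848275]
[425.66570488 465.27113356]
[428.56527615 172.6262977 ]
```

View pics/w1.png

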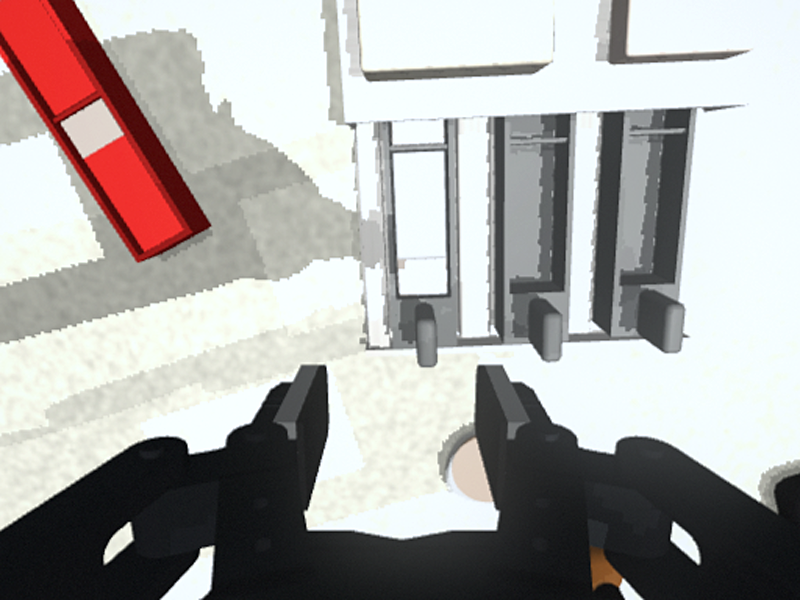

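Wrist view: the full tray's fin is at about (427,335) with its front-top edge near (427,366). The slides fill its pocket at (422,225), and the neighbouring fins are at (548,330) and (665,320). The petri is at (470,470).

```bash
python3 - <<'E'
from h import *
d=dict(np.load("w1.npz")); k=.64
def P(u,v,z): return ray(d,u*k,v*k,z)
for n,u,v,z in [("finfrontL",417,364,68),("finfrontR",437,364,68),("finb?",427,330,68),("finbR",552,358,68),("shelfL",345,122,48),("shelfR",745,105,48),("pocketTL",390,150,34),("pocketTR",449,147,34),("pocketBL",397,297,34),("pocketBR",449,295,34),("outR0",458,150,34),("outR1",458,290,34),("lipL",368,349,19),("lipR",690,337,19)]: print(n,P(u,v,z).round(1))
# fin row profile
g=cv2.cvtColor(d["pixels"],cv2.COLOR_RGB2GRAY); 
for v in (200,210,216,222,228,232): print(v,g[v,258:290].tolist())
print(g[190:240,273].tolist())
E
```

```text
finfrontL [464.6 212.3  68. ]
finfrontR [474.5 213.2  68. ]
finb? [467.6 230.4  68. ]
finbR [530.8 222.   68. ]
shelfL [418.8 323.6  48. ]
shelfR [606.5 349.8  48. ]
pocketTL [441.  313.2  34. ]
pocketTR [470.7 317.6  34. ]
pocketBL [452.  236.8  34. ]
pocketBR [480.1 240.7  34. ]
outR0 [475.4 316.6  34. ]
outR1 [484.7 244.   34. ]
lipL [438.2 199.6  19. ]
lipR [625.9 225.7  19. ]
200 [77, 78, 77, 77, 78, 77, 79, 67, 58, 56, 57, 58, 58, 58, 58, 59, 58, 58, 58, 70, 108, 112, 111, 110, 118, 121, 115, 112, 111, 111, 111, 111]
210 [70, 70, 71, 70, 72, 71, 72, 67, 58, 80, 91, 100, 106, 110, 114, 117, 120, 123, 115, 105, 89, 92, 108, 110, 109, 110, 110, 110, 111, 110, 110, 111]
216 [68, 70, 70, 71, 70, 70, 70, 71, 56, 76, 89, 98, 107, 109, 114, 117, 114, 116, 112, 103, 91, 81, 105, 111, 110, 111, 110, 110, 110, 111, 110, 111]
222 [103, 102, 103, 103, 102, 103, 103, 105, 78, 67, 82, 90, 99, 103, 106, 108, 109, 112, 109, 102, 92, 94, 136, 141, 140, 140, 155, 158, 159, 159, 159, 158]
228 [185, 185, 188, 188, 190, 192, 192, 192, 162, 85, 77, 89, 99, 103, 106, 106, 107, 109, 109, 101, 95, 85, 179, 190, 188, 187, 188, 189, 188, 188, 188, 186]
232 [184, 186, 188, 187, 187, 184, 181, 182, 189, 123, 83, 88, 96, 102, 106, 106, 107, 109, 108, 100, 92, 132, 188, 195, 193, 190, 189, 188, 189, 188, 189, 191]
[64, 103, 114, 110, 74, 56, 58, 57, 59, 58, 59, 57, 58, 58, 70, 84, 100, 110, 116, 116, 117, 116, 116, 116, 116, 117, 117, 118, 117, 112, 109, 109, 108, 108, 107, 108, 106, 107, 106, 106, 106, 106, 106, 99, 85, 165, 185, 184, 184, 186]
```

```bash
python3 go.py 469 223.5 37 97.7
```

```text
1.4 [454.3 244.3 171.1] [-1.79953054e+02 -1.52338905e-02  9.57275876e+01] 42.93020669689574 0.0 [-0.20133594  0.6377946  -0.20384528]
shift cm [-2.22  1.27 13.41] turn [-0. -0. -2.]
```

play_rows --motion '[[[-1.2,0.7,1.5,0,0,-1],[-2.2,1.27,4.5,0,0,-2],[-2.2,1.27,8,0,0,-2],[-2.2,1.27,10.5,0,0,-2],[-2.2,1.27,11.8,0,0,-2]]]'

```text
time: 1.9
tool_pos: [467.2, 224.4, 51.1]
tcp_rot: [-179.8, 0.0, 97.9]
ft_force: [-0.3, 0.7, -0.3]
finger_gap: 42.6
grip_force: 0.0
```

play_rows --motion '[[[0,0,0.6,0,0,0],[0,0,1.2,0,0,0],[0,0,1.5,0,0,0],[0,0,1.5,0,0,0]]]'

```text
time: 2.3
tool_pos: [469.8, 224.0, 39.0]
tcp_rot: [179.9, -0.0, 97.7]
ft_force: [0.4, 0.0, -0.0]
finger_gap: 42.6
grip_force: 0.0
```

```bash
python3 go.py 469 223.5 37 97.7; python3 - <<'E'
from h import *
d,s=wristcam()
cv2.imwrite("pics/w2.png",np.clip(cv2.resize(d["pixels"][:,:,::-1],(800,600),interpolation=cv2.INTER_CUBIC)*1.3,0,255).astype('u1'))
E
```

```text
2.3 [469.8 224.   39. ] [ 1.79936686e+02 -1.35414655e-02  9.77381911e+01] 42.60804548427403 0.0 [ 0.42321969  0.03365402 -0.00053569]
shift cm [-0.04 -0.09  0.2 ] turn [ 0.1 -0.   0. ]
```

View pics/w2.png

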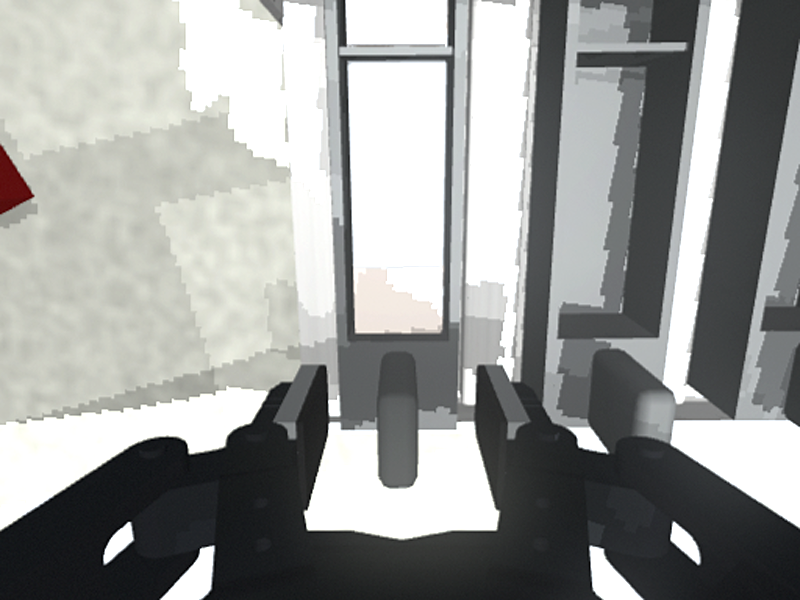

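The fin is centred between the pads, at column 398 against the pads' mid at 402, and aligned with them. Closing.

play_rows --motion '[[[0,0,0.1,0,0,0],[0,0,0.1,0,0,0],[0,0,0.1,0,0,0],[0,0,0.1,0,0,0],[0,0,0.1,0,0,0]]]' --jaw 0 --squeeze 100

```text
time: 2.85
tool_pos: [469.8, 223.8, 37.9]
tcp_rot: [180.0, -0.0, 97.7]
ft_force: [-1.8, -0.8, 5.2]
finger_gap: 8.8
grip_force: 98.4
```

play_rows --motion '[[[0,0,0,0,0,0],[0,0,0,0,0,0],[0,0,0,0,0,0]]]'

```text
time: 3.15
tool_pos: [469.7, 223.8, 37.8]
tcp_rot: [180.0, -0.0, 97.7]
ft_force: [-1.5, -1.4, 5.3]
finger_gap: 8.4
grip_force: 98.4
```

play_rows --motion '[[[0.08,0,-0.43,0,-1.4,0],[0.16,0,-0.86,0,-2.8,0],[0.24,0,-1.28,0,-4.2,0],[0.3,0,-1.7,0,-5.6,0],[0.35,0,-2.12,0,-7,0]]]'

```text
time: 3.65
tool_pos: [468.8, 227.5, 58.8]
tcp_rot: [180.0, 7.1, 97.7]
ft_force: [0.3, 1.0, 0.2]
finger_gap: 8.6
grip_force: 97.5
```

play_rows --motion '[[[0,0,0,0,0,0],[0,0,0,0,0,0]]]'

```text
time: 3.85
tool_pos: [468.8, 227.5, 58.4]
tcp_rot: [-180.0, 7.0, 97.8]
ft_force: [1.0, 0.4, -0.3]
finger_gap: 8.3
grip_force: 97.5
```

```bash
python3 - <<'E'
from h import *
s=sensors.sense(); print(s['tool_pos'],s['tcp_rot'],s['ft_force'],s['wrist_torque'])
d,s=wristcam()
a=np.clip(cv2.resize(d["pixels"][:,:,::-1],(400,300),interpolation=cv2.INTER_AREA)*1.3,0,255).astype('u1')
d=optics.snapshot("scene"); c=d["pixels"][170:270,250:360,::-1]
b=np.clip(cv2.resize(c,(400,300),interpolation=cv2.INTER_CUBIC)*1.5,0,255).astype('u1')
cv2.imwrite("pics/w3.png",np.hstack([a,b]))
E
```

```text
[468.77326946 227.46036857  58.38837294] [-179.99522087    6.99925291   97.76209467] [ 0.96253243  0.35850283 -0.25213236] [ 0.44932517 -0.02333835 -0.02834691]
```

View pics/w3.png

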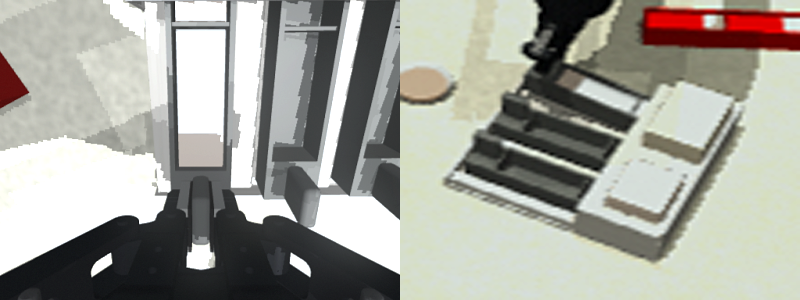

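It's lifted and the tilt looks right: in the scene crop the nose end is up at (545,85) and the neighbours are unmoved. Drawing out.

play_rows --motion '[[[-0.6,0,0.02,0,0,0],[-1.6,0,0.06,0,0,0],[-2.8,0,0.11,0,0,0],[-4,0,0.16,0,0,0],[-5,0,0.2,0,0,0]]]'

```text
time: 4.45
tool_pos: [475.6, 176.1, 62.6]
tcp_rot: [-180.0, 7.0, 97.7]
ft_force: [-0.3, -0.9, -2.8]
finger_gap: 8.3
grip_force: 97.4
```

play_rows --motion '[[[-1,0,0.04,0,0,0],[-2,0,0.08,0,0,0],[-3,0,0.12,0,0,0],[-4,0,0.16,0,0,0],[-4.8,0,0,0,0,0]]]'

```text
time: 4.95
tool_pos: [481.9, 129.6, 68.3]
tcp_rot: [-180.0, 7.0, 97.7]
ft_force: [-0.7, -0.5, -2.0]
finger_gap: 8.4
grip_force: 97.4
```

```bash
python3 - <<'E'
from h import *
s=sensors.sense(); print(s['time'],s['tool_pos'],s['tcp_rot'],s['ft_force'],s['wrist_torque'],s['finger_gap'])
d=optics.snapshot("scene"); c=d["pixels"][160:260,230:350,::-1]
b=np.clip(cv2.resize(c,(720,600),interpolation=cv2.INTER_CUBIC)*1.5,0,255).astype('u1')
cv2.imwrite("pics/s4.png",b)
E
```

```text
4.95 [481.88589136 129.55059049  68.3450618 ] [-179.97202686    7.00743661   97.70919148] [-0.7360678  -0.50067737 -2.02866039] [-0.04641656 -0.04669597 -0.00233961] 8.389046303426307
```

View pics/s4.png

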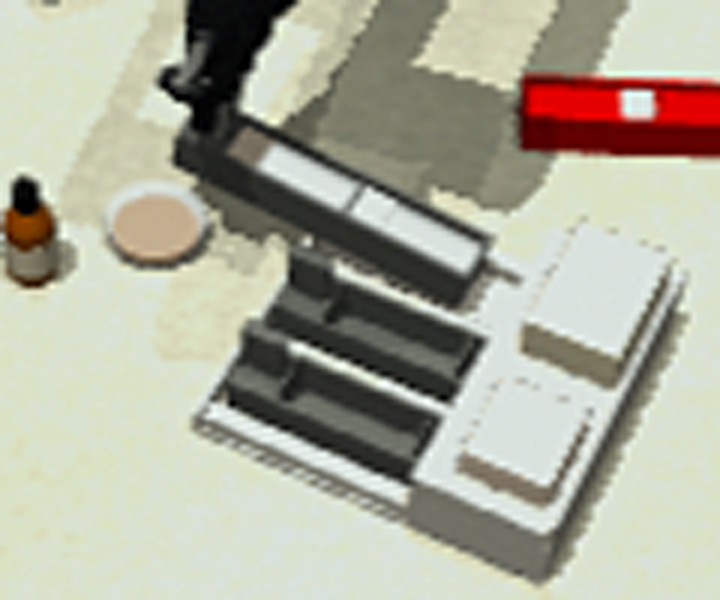

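Picture: the tray is clear of the shelf, with its tail at about (470,270) and still over the lane. The petri (155,225) and the neighbouring trays are undisturbed. Raising it.

play_rows --motion '[[[-0.3,0,-0.5,0,0,0],[-0.6,0,-1.3,0,0,0],[-1,0,-2.2,0,0,0],[-1.4,0,-3.1,0,0,0],[-1.8,0,-3.7,0,0,0]]]'

```text
time: 5.5
tool_pos: [484.5, 117.4, 109.0]
tcp_rot: [179.9, 7.0, 97.7]
ft_force: [0.5, 0.4, -2.4]
finger_gap: 8.2
grip_force: 97.5
```

```bash
python3 go.py 456 10 94 97.7
```

```text
5.5 [484.5 117.4 109. ] [179.89983603   6.99149873  97.72959406] 8.191857631149809 97.45207786560059 [ 0.48609374  0.37561729 -2.38497887]
shift cm [-10.    -4.27   2.73] turn [0.1 7.  0. ]
```

play_rows --motion '[[[-0.7,-0.2,0.1,0,0.5,0],[-2,-0.8,0.4,0,1.4,0],[-3.6,-1.5,0.8,0,2.5,0],[-5.2,-2.2,1.3,0,3.6,0],[-6.8,-2.9,1.8,0,4.7,0]]]'

```text
time: 6.0
tool_pos: [463.8, 43.4, 97.4]
tcp_rot: [-180.0, 2.2, 97.7]
ft_force: [0.1, -1.4, -2.5]
finger_gap: 8.6
grip_force: 97.5
```

play_rows --motion '[[[-1.3,-0.55,0.3,0,0.8,0],[-2.3,-1,0.5,0,1.5,0],[-3,-1.3,0.7,0,2,0],[-3.3,-1.4,0.75,0,2.3,0],[-3.3,-1.4,0.75,0,2.3,0]]]'

```text
time: 6.5
tool_pos: [454.9, 9.1, 91.5]
tcp_rot: [-180.0, -0.0, 97.7]
ft_force: [-0.2, -0.3, -2.5]
finger_gap: 8.2
grip_force: 97.4
```

```bash
python3 go.py 456 10 34 97.7; python3 - <<'E'
from h import *
d,s=wristcam()
a=np.clip(cv2.resize(d["pixels"][:,:,::-1],(400,300),interpolation=cv2.INTER_AREA)*1.3,0,255).astype('u1')
d=optics.snapshot("scene"); c=d["pixels"][130:250,200:360,::-1]
b=np.clip(cv2.resize(c,(400,300),interpolation=cv2.INTER_CUBIC)*1.5,0,255).astype('u1')
cv2.imwrite("pics/w5.png",np.hstack([a,b]))
E
```

```text
6.5 [454.9   9.1  91.5] [-1.79994432e+02 -1.20200370e-02  9.76680814e+01] 8.197584990461642 97.44096994400024 [-0.23743873 -0.26531904 -2.46642961]
shift cm [0.08 0.12 5.75] turn [-0. -0. -0.]
```

View pics/w5.png

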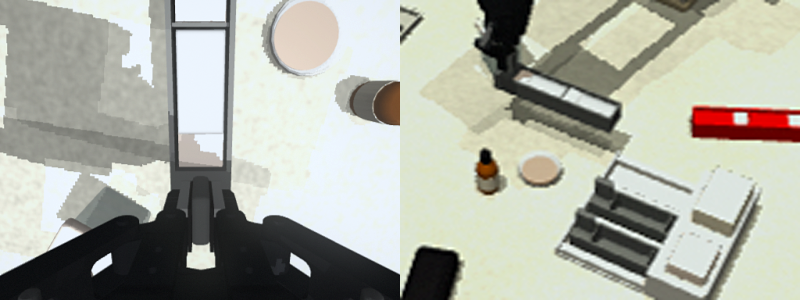

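The tray is held nearly level, clear of the petri (305,35 in the left half), the bottle and the rack. Lowering it.

play_rows --motion '[[[0.08,0.1,0.8,0,0,0],[0.08,0.1,2.1,0,0,0],[0.08,0.1,3.5,0,0,0],[0.08,0.1,4.6,0,0,0],[0.08,0.1,5.2,0,0,0]]]'

```text
time: 7.1
tool_pos: [454.6, 10.8, 37.6]
tcp_rot: [-179.8, -0.0, 97.7]
ft_force: [0.4, 0.1, -1.5]
finger_gap: 8.6
grip_force: 97.5
```

play_rows --motion '[[[0,0,0.15,0,0,0],[0,0,0.25,0,0,0],[0,0,0.35,0,0,0],[0,0,0.4,0,0,0]]]'

```text
time: 7.5
tool_pos: [456.4, 10.3, 36.1]
tcp_rot: [179.9, 0.0, 97.7]
ft_force: [-0.4, 0.4, -2.7]
finger_gap: 8.3
grip_force: 97.5
```

play_rows --motion '[[[0,0,0.1,0,0,0],[0,0,0.2,0,0,0],[0,0,0.2,0,0,0]]]'

```text
time: 7.8
tool_pos: [456.2, 10.4, 33.9]
tcp_rot: [180.0, 0.0, 97.7]
ft_force: [-0.1, 0.2, -1.2]
finger_gap: 8.4
grip_force: 98.0
```

play_rows --motion '[[[0,0,0.1,0,0,0],[0,0,0.15,0,0,0],[0,0,0.15,0,0,0]]]'

```text
time: 8.1
tool_pos: [456.4, 10.3, 33.8]
tcp_rot: [180.0, 0.0, 97.7]
ft_force: [-8.6, 0.7, 16.1]
finger_gap: 8.4
grip_force: 100.6
```

play_rows --motion '[[[0,0,-0.12,0,0,0],[0,0,-0.12,0,0,0]]]'

```text
time: 8.3
tool_pos: [456.3, 10.3, 33.8]
tcp_rot: [180.0, 0.0, 97.7]
ft_force: [-2.2, 0.2, 5.8]
finger_gap: 8.1
grip_force: 99.1
```

play_rows --motion '[[[0,0,0,0,0,0],[0,0,0,0,0,0],[0,0,0,0,0,0],[0,0,0,0,0,0],[0,0,0,0,0,0]]]' --jaw 0.55

```text
time: 8.8
tool_pos: [455.8, 10.4, 33.2]
tcp_rot: [-180.0, -0.0, 97.7]
ft_force: [-0.7, 0.1, -1.0]
finger_gap: 47.0
grip_force: 0.0
```

play_rows --motion '[[[0,0,-0.8,0,0,0],[0,0,-2.5,0,0,0],[0,0,-5,0,0,0],[0,0,-8,0,0,0],[0,0,-10,0,0,0]]]'

```text
time: 9.3
tool_pos: [456.7, 10.3, 136.1]
tcp_rot: [179.9, 0.0, 97.7]
ft_force: [0.2, -0.3, -0.3]
finger_gap: 46.8
grip_force: 0.0
```

```bash
python3 - <<'E'
from h import *
d,s=wristcam(); print(s['time'],s['tool_pos'],s['tcp_rot'],s['finger_gap'],s['ft_force'])
np.savez("w6.npz",**{k:np.array(d[k]) for k in("R","t","mtx","pixels")})
cv2.imwrite("pics/w6.png",np.clip(cv2.resize(d["pixels"][:,:,::-1],(800,600),interpolation=cv2.INTER_CUBIC)*1.3,0,255).astype('u1'))
E
```

```text
9.3 [456.72485558  10.33417111 136.13434541] [1.79857676e+02 3.34208619e-02 9.77233155e+01] 46.84520112649065 [ 0.17681605 -0.31325064 -0.29393826]
```

View pics/w6.png

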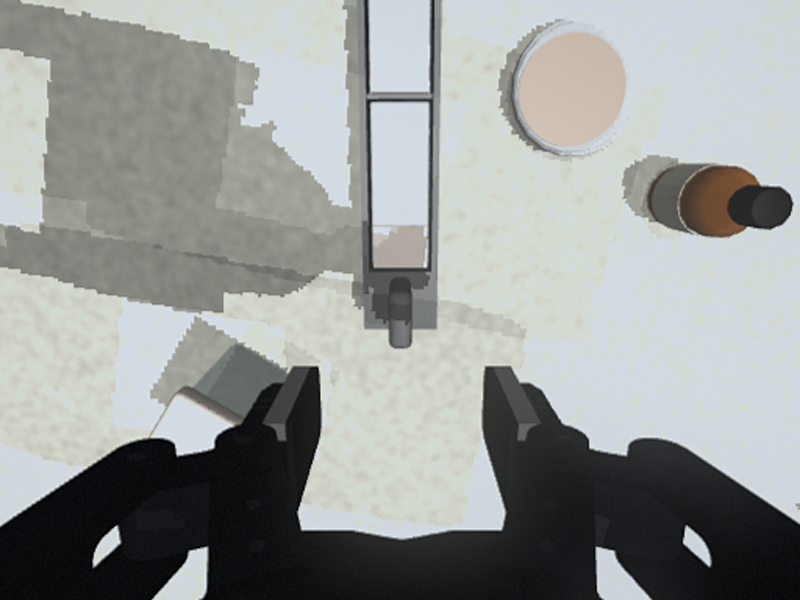

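The tray lies flat and aligned with the tool at column 400, with its front edge at row 328 and the divider at row 96. The petri (572,88) and bottle are clear of it.

```bash
python3 - <<'E'
from h import *
d=dict(np.load("w6.npz")); k=.64
for n,u,v,z in [("front",400,328,30),("divider",400,96,30),("eL",360,100,30),("eR",438,100,30),("petri",572,88,12)]: print(n,ray(d,u*k,v*k,z).round(1))
E
python3 go.py 445 90.5 100 97.7
```

```text
front [457.6  -4.   30. ]
divider [443.2 102.5  30. ]
eL [425.9  98.5  30. ]
eR [460.1 103.1  30. ]
petri [523. 119.  12.]
9.35 [458.5  10.2 139.3] [1.79613042e+02 8.91697504e-02 9.77208276e+01] 46.752254328072304 0.0 [2.42110575 0.41088168 3.55868933]
shift cm [ 8.15 -0.29  3.92] turn [0.4 0.1 0. ]
```

play_rows --motion '[[[1,0,0,0,0,0],[3,0,0,0,0,0],[5.2,0,0.5,0,0,0],[7.2,0,1.5,0,0,0],[8.1,0,3,0,0,0]]]' --jaw 0.6

```text
time: 9.85
tool_pos: [444.3, 92.7, 102.5]
tcp_rot: [-180.0, -0.0, 97.8]
ft_force: [-0.4, -0.2, -0.1]
finger_gap: 51.1
grip_force: 0.0
```

play_rows --motion '[[[0,0,2,0,0,0],[0,0,4.5,0,0,0],[0,0,6.5,0,0,0],[0,0,7.5,0,0,0],[0,0,7.8,0,0,0]]]'

```text
time: 10.35
tool_pos: [443.1, 90.9, 23.3]
tcp_rot: [-179.8, -0.0, 97.7]
ft_force: [0.6, 0.7, -0.2]
finger_gap: 51.5
grip_force: 0.0
```

play_rows --motion '[[[0,0,0.4,0,0,0],[0,0,1,0,0,0],[0,0,1.5,0,0,0],[0,0,1.9,0,0,0],[0,0,1.9,0,0,0]]]'

```text
time: 10.85
tool_pos: [444.7, 90.6, 5.9]
tcp_rot: [-180.0, -0.0, 97.7]
ft_force: [-0.5, -0.0, -0.2]
finger_gap: 51.4
grip_force: 0.0
```

Closing on the middle; moderate grip is enough here.

play_rows --motion '[[[0,0,0.1,0,0,0],[0,0,0.1,0,0,0],[0,0,0.1,0,0,0],[0,0,0.1,0,0,0],[0,0,0.1,0,0,0]]]' --jaw 0 --squeeze 60

```text
time: 11.35
tool_pos: [445.4, 90.7, 5.6]
tcp_rot: [180.0, 0.0, 97.7]
ft_force: [2.0, 0.1, 1.7]
finger_gap: 35.0
grip_force: 61.3
```

play_rows --motion '[[[0,0,-0.4,0,0,0],[0,0,-1.3,0,0,0],[0,0,-3,0,0,0],[0,0,-5,0,0,0],[0,0,-7,0,0,0]]]'

```text
time: 11.85
tool_pos: [444.5, 90.6, 76.2]
tcp_rot: [-180.0, -0.0, 97.7]
ft_force: [0.3, -1.1, -2.2]
finger_gap: 35.2
grip_force: 60.9
```

play_rows --motion '[[[0,0,-1.8,0,0,0],[0,0,-3.2,0,0,0],[0,0,-4.2,0,0,0],[0,0,-4.5,0,0,0],[0,0,-4.5,0,0,0]]]'

```text
time: 12.35
tool_pos: [445.1, 90.7, 120.4]
tcp_rot: [180.0, 0.0, 97.7]
ft_force: [-0.3, -0.2, -2.1]
finger_gap: 34.9
grip_force: 61.0
```

```bash
python3 - <<'E'
from h import *
d=optics.snapshot("top"); p=d["pixels"]; g=cv2.cvtColor(p,cv2.COLOR_RGB2GRAY)
# dish rim corners at z=14: dark outline lines; sub-pixel refine by fitting Canny edges around the 4 sides
C=np.array([[567,247],[650,240],[672,375],[588,384]])*.64
e=cv2.Canny(g,15,40); ys,xs=np.nonzero(e); Q=np.c_[xs,ys].astype(float); L=[]
for i in range(4):
    a,b=C[i],C[(i+1)%4]; t=(b-a)/np.linalg.norm(b-a); n=np.array([-t[1],t[0]])
    m=(abs((Q-a)@n)<4)&((Q-a)@t>6)&((Q-a)@t<np.linalg.norm(b-a)-6)
    P=np.array([ray(d,u,v,14)[:2] for u,v in Q[m]],np.float32)
    vx,vy,x,y=cv2.fitLine(P,cv2.DIST_HUBER,0,.01,.01).ravel(); L.append((vx,vy,x,y)); print(i,len(P),np.degrees(np.arctan2(vy,vx)).round(1),x,y)
K=[]
for i in range(4):
    a,b=L[i-1],L[i]; K.append(np.cross([*a[:2],0],[*b[:2],0])[2])
    s=np.linalg.solve([[a[0],-b[0]],[a[1],-b[1]]],[b[2]-a[2],b[3]-a[3]]); K[-1]=np.array(a[2:])+s[0]*np.array(a[:2])
K=np.array(K); print(K.round(),K.mean(0),[np.linalg.norm(K[i]-K[(i+1)%4]).round() for i in range(4)])
E
python3 go.py 516 -316 120 6.8
```

```text
0 85 -82.3 639.3113 -280.64197
1 148 6.1 518.7844 -371.19397
2 100 -81.7 388.93686 -314.77728
3 172 7.7 498.84805 -220.12386
[[ 629. -203.]
 [ 650. -357.]
 [ 399. -384.]
 [ 378. -236.]] [ 513.7451 -295.0731] [np.float32(156.0), np.float32(252.0), np.float32(149.0), np.float32(253.0)]
12.4 [444.6  90.6 119.7] [-1.79951416e+02 -1.63796600e-03  9.77182192e+01] 35.0821839298157 61.02139234542847 [-0.79317983  0.47041276 -2.59169964]
shift cm [-4.125e+01  1.610e+00 -3.000e-02] turn [-0.   0.  90.9]
```

play_rows --motion '[[[-0.9,0.04,0,0,0,2],[-2.7,0.1,0,0,0,6],[-5,0.2,0,0,0,11],[-7.5,0.3,0,0,0,16.5],[-10,0.4,0,0,0,22]]]'

```text
time: 12.9
tool_pos: [461.9, -9.2, 119.4]
tcp_rot: [-179.9, 0.0, 75.4]
ft_force: [1.1, 0.4, -2.1]
finger_gap: 34.8
grip_force: 61.0
```

```bash
python3 go.py 516.6 -315 120 7.4
```

```text
12.9 [461.9  -9.2 119.4] [-1.79917607e+02  2.18585694e-02  7.54122287e+01] 34.842837490731995 60.998854637145996 [ 1.10026912  0.42469166 -2.12370822]
shift cm [-28.21  13.    -0.07] turn [-0.1  0.1 68. ]
```

play_rows --motion '[[[-2.5,1.15,0,0,0,6],[-5,2.3,0,0,0,12],[-7.5,3.45,0,0,0,18],[-10,4.6,0,0,0,24],[-12.5,5.75,0,0,0,30]]]'

```text
time: 13.4
tool_pos: [486.6, -144.8, 119.3]
tcp_rot: [-179.9, 0.0, 45.4]
ft_force: [0.4, 0.1, -1.6]
finger_gap: 35.0
grip_force: 61.0
```

```bash
python3 go.py 516.6 -315 120 7.4
```

```text
13.4 [ 486.6 -144.8  119.3] [-1.79917153e+02  4.48516237e-02  4.53596071e+01] 34.95274554767325 61.003310680389404 [ 0.36932198  0.08436814 -1.62690974]
shift cm [-10.    14.09  -0.08] turn [-0.1  0.1 38. ]
```

play_rows --motion '[[[-1.6,2.2,0,0,0,6],[-3.2,4.5,0,0,0,12],[-4.8,6.8,0,0,0,18],[-6.4,9,0,0,0,24],[-7.8,11,0,0,0,30]]]'

```text
time: 13.9
tool_pos: [510.7, -277.6, 119.0]
tcp_rot: [-179.9, 0.1, 15.3]
ft_force: [1.2, 0.4, -2.6]
finger_gap: 35.2
grip_force: 61.0
```

play_rows --motion '[[[0,0,0,0,0,3],[0,0,0,0,0,6],[0,0,0,0,0,8],[0,0,0,0,0,8]]]'

```text
time: 14.3
tool_pos: [510.7, -276.2, 119.1]
tcp_rot: [-179.9, 0.1, 7.6]
ft_force: [0.3, 0.3, -1.5]
finger_gap: 35.0
grip_force: 61.0
```

```bash
python3 go.py 516.6 -315 60 7.4
```

```text
14.3 [ 510.7 -276.2  119.1] [-1.79933262e+02  9.30915707e-02  7.58134417e+00] 34.95617733093206 61.0144579410553 [ 0.34844025  0.33039606 -1.48643834]
shift cm [0.09 3.93 5.9 ] turn [-0.1  0.1  0.2]
```

play_rows --motion '[[[0,0.6,0.2,0,0,0],[0,1.7,0.8,0,0,0],[0,2.9,1.8,0,0,0],[0.05,3.7,3,0,0,0],[0.1,3.9,4,0,0,0]]]'

```text
time: 14.8
tool_pos: [517.3, -315.5, 78.5]
tcp_rot: [-180.0, 0.1, 7.7]
ft_force: [-1.0, 0.4, -2.5]
finger_gap: 35.0
grip_force: 61.1
```

play_rows --motion '[[[0,0,0.5,0,0,0],[0,0,0.6,0,0,0],[0,0,0.6,0,0,0]]]'

```text
time: 15.1
tool_pos: [517.7, -313.9, 74.0]
tcp_rot: [-180.0, 0.0, 7.7]
ft_force: [-0.1, -1.0, -1.8]
finger_gap: 35.0
grip_force: 61.1
```

```bash
python3 - <<'E'
from h import *
d,s=wristcam(); print(s['tool_pos'],s['tcp_rot'])
np.savez("w7.npz",**{k:np.array(d[k]) for k in("R","t","mtx","pixels")})
cv2.imwrite("pics/w7.png",np.clip(cv2.resize(d["pixels"][:,:,::-1],(800,600),interpolation=cv2.INTER_CUBIC)*1.2,0,255).astype('u1'))
E
```

```text
[ 517.72181285 -313.92634388   74.04023279] [-1.79970486e+02  2.42422824e-02  7.74090501e+00]
```

View pics/w7.png

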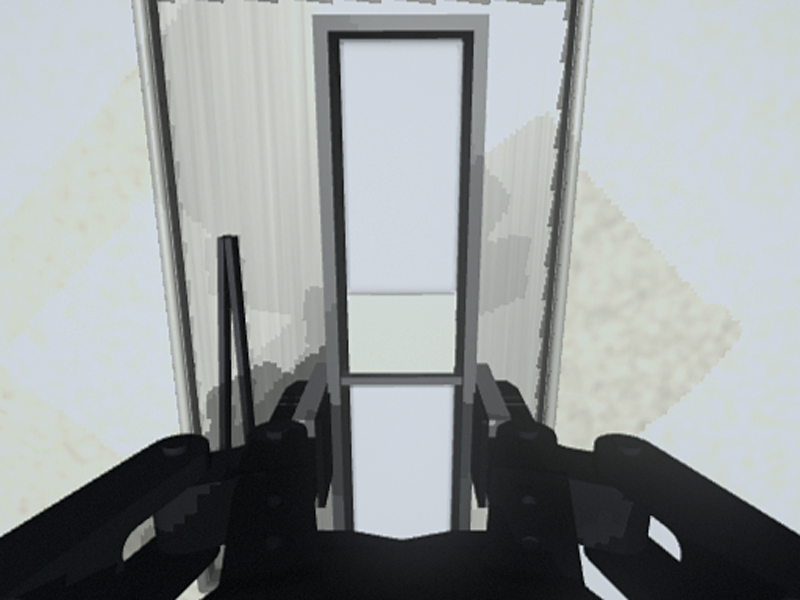

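The dish rims are at columns 160 and 573 (row 200). The forceps are at (235,350), left of the fingers and clear of them. The tray is centred at column 400, parallel to the rims.

```bash
python3 - <<'E'
from h import *
d=dict(np.load("w7.npz")); k=.64
L=[ray(d,u*k,v*k,14) for u,v in [(142,50),(177,380),(589,50),(554,380),(360,2)]]
yaw=np.radians(7.4); R=np.array([[np.cos(yaw),np.sin(yaw)],[-np.sin(yaw),np.cos(yaw)]])
t=np.array([517.2,-315])
for p in L: print(p.round(), (R@(p[:2]-t)).round(1))
print("fcp",(R@(ray(d,250*k,400*k,9)[:2]-t)).round(1))
E
```

```text
[ 607. -210.   14.] [102.5  92.7]
[ 483. -225.   14.] [-22.6  93.3]
[ 628. -366.   14.] [103.5 -64.7]
[ 504. -380.   14.] [-21.7 -62.5]
[ 632. -284.   14.] [118.2  15.7]
fcp [-33.8  65.3]
```

play_rows --motion '[[[-0.2,0.1,0.8,0,0,0],[-0.4,0.3,2.1,0,0,0],[-0.6,0.3,3.7,0,0,0],[-0.6,0.3,5,0,0,0],[-0.6,0.3,5.7,0,0,0]]]'

```text
time: 15.65
tool_pos: [510.7, -317.1, 14.4]
tcp_rot: [-179.8, 0.2, 7.7]
ft_force: [-0.7, -0.5, -2.3]
finger_gap: 34.7
grip_force: 61.1
```

play_rows --motion '[[[0,0,0.15,0,0,0],[0,0,0.3,0,0,0],[0,0,0.45,0,0,0],[0,0,0.55,0,0,0],[0,0,0.55,0,0,0]]]'

```text
time: 16.15
tool_pos: [512.5, -318.3, 12.2]
tcp_rot: [180.0, -0.0, 7.7]
ft_force: [-0.5, -1.1, -2.0]
finger_gap: 35.0
grip_force: 61.1
```

play_rows --motion '[[[0,0,0.1,0,0,0],[0,0,0.2,0,0,0],[0,0,0.2,0,0,0]]]'

```text
time: 16.45
tool_pos: [512.2, -318.1, 9.7]
tcp_rot: [-180.0, 0.0, 7.7]
ft_force: [-0.6, 0.4, -2.5]
finger_gap: 34.8
grip_force: 61.1
```

play_rows --motion '[[[0,0,0.06,0,0,0],[0,0,0.12,0,0,0],[0,0,0.12,0,0,0]]]'

```text
time: 16.75
tool_pos: [512.3, -318.2, 8.7]
tcp_rot: [180.0, -0.0, 7.7]
ft_force: [0.4, -0.6, -1.2]
finger_gap: 34.6
grip_force: 61.0
```

play_rows --motion '[[[0,0,0.05,0,0,0],[0,0,0.1,0,0,0],[0,0,0.1,0,0,0]]]'

```text
time: 17.05
tool_pos: [512.4, -318.3, 8.6]
tcp_rot: [180.0, -0.0, 7.7]
ft_force: [-3.4, 1.8, 6.3]
finger_gap: 34.9
grip_force: 62.2
```

Contact at 8.6 mm, as expected for the dish floor. Releasing with a small opening, then going up.

play_rows --motion '[[[0,0,-0.05,0,0,0],[0,0,-0.05,0,0,0],[0,0,-0.05,0,0,0],[0,0,-0.05,0,0,0],[0,0,-0.05,0,0,0]]]' --jaw 0.58

```text
time: 17.55
tool_pos: [512.2, -318.1, 8.0]
tcp_rot: [-180.0, 0.0, 7.7]
ft_force: [1.1, 0.2, -0.6]
finger_gap: 49.4
grip_force: 0.0
```

play_rows --motion '[[[0,0,-0.5,0,0,0],[0,0,-1.8,0,0,0],[0,0,-4,0,0,0],[0,0,-7,0,0,0],[0,0,-10,0,0,0]]]'

```text
time: 18.05
tool_pos: [512.2, -318.1, 110.1]
tcp_rot: [180.0, -0.0, 7.7]
ft_force: [-0.3, -0.7, 0.3]
finger_gap: 49.8
grip_force: 0.0
```

play_rows --motion '[[[-1,0,-3,0,0,0],[-1,0,-5,0,0,0],[-1,0,-6,0,0,0],[-1,0,-6,0,0,0],[-1,0,-6,0,0,0]]]'

```text
time: 18.55
tool_pos: [502.1, -319.2, 167.5]
tcp_rot: [-180.0, 0.0, 7.7]
ft_force: [-0.2, 0.7, 0.1]
finger_gap: 49.7
grip_force: 0.0
```

```bash
python3 - <<'E'
from h import *
d,s=wristcam(); print(s['time'],s['tool_pos'],s['tcp_rot'],s['ft_force'],s['finger_gap'])
g=cv2.cvtColor(d["pixels"],cv2.COLOR_RGB2GRAY).astype(int)
# where the tray should be (z=33 top) and what is seen at its outline
yaw=np.radians(7.7); c=np.array([512.4,-318.3]); ax=np.array([np.cos(yaw),np.sin(yaw)]); ay=np.array([-ax[1],ax[0]])
for sx in (30,60,85):
    row=[]
    for sy in range(-24,25,2):
        u,v=proj(d,np.array([*(c+sx*ax+sy*ay),33.])); row.append(int(g[int(round(v)),int(round(u))]) if 0<=v<384 else -1)
    print(sx,row)
row=[]
for sx in range(70,106,2):
    u,v=proj(d,np.array([*(c+sx*ax),33.])); row.append(int(g[int(round(v)),int(round(u))]) if 0<=v<384 else -1)
print("tail 70..104",row)
E
```

```text
18.55 [ 502.14431753 -319.21812083  167.45673112] [-1.79967928e+02  2.91336145e-02  7.72313647e+00] [-0.19346731  0.71937984  0.07865862] 49.652358782032756
30 [143, 142, 142, 100, 93, 85, 166, 164, 164, 163, 164, 164, 163, 165, 165, 165, 164, 164, 160, 34, 103, 102, 159, 157, 152]
60 [163, 163, 164, 133, 104, 50, 166, 164, 164, 164, 163, 163, 163, 164, 164, 163, 163, 163, 164, 41, 107, 100, 165, 164, 159]
85 [164, 164, 164, 158, 118, 57, 164, 163, 164, 163, 163, 163, 163, 163, 163, 164, 163, 164, 165, 33, 107, 117, 163, 163, 162]
tail 70..104 [165, 163, 163, 164, 163, 163, 163, 163, 163, 162, 54, 115, 148, 163, 164, 164, 163, 164]
```

The tray's outline (±18 mm across, tail at about 94 mm) matches its expected position on the dish floor, and the robot touches nothing. Handing in.

```bash
python3 -c "
from bench import job; print(job.hand_in())"
```

```text
the job is handed in; nothing more can be done
None
```

I handed the job in at about 18.6 s, with no verdict returned: the full slide tray was laid on the bench, regrasped and set lengthwise in the instrument tray, where a last wrist-camera check of its outline fitted, though I took no final view of the forceps or the other things.

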